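# Check the temperature of a rubber heel on the sole warmer

## Robot

A 6-joint arm with a two-finger parallel gripper is mounted at the origin on the work surface. World frame = base frame: x ahead of the robot, y to its left, z up, the work surface at z = 0. Lengths are in m, angles in degrees, forces in N, time in s.
With the tool pointing down it reaches from about 0.3 to 0.75 m from the base axis. Payload 8.5 kg.
Tool frame: the origin (TCP) lies at the very end of the fingers, on their centre line; the grasp point (between the pads) lies 19 mm behind it (robot.grip_point_offset is the distance from the TCP to the grasp point, in m); z points along the fingers, y is the direction in which the jaws open and shut (so a half turn about z gives the same grasp; the last joint's range is limited). The gripper opens to 88 mm and grips with 3 to 60 N. Pads are 18 mm wide; open, the fingers measure 123 mm over their backs; the gripper's body (75 mm by 187 mm) begins 45 mm behind the grasp point.
Start: joints at [-81.836, 21.807, 74.336, -0, 83.858, -12.336], TCP at [0.193, -0.515, 0.239] pointing down, gripper open.
Joint ranges: [-178.18, 178.18], [-50.72, 133.34], [12.68, 142.11], [-81.47, 261.47], [9.98, 163.14], [-165.26, 165.26]. Speed limits (degrees/s): [136.94, 136.94, 180, 180, 180, 180].

## Interface

Orientations are given as a 3x3 rotation matrix whose columns are the frame's x, y, z axes.
In Python, from workcell import robot gives the robot as it stands. The module is installed in compiled form; this text tells all that it offers.
- The arm moves only by the tool apply_moves, never from a script. Its argument "increments" is one flat list of numbers, 7 for each row, row after row: the shift along the tool's x, y, z in mm, then the turn, a rotation vector about the tool's x, y, z in rad, then the gripper command: -1 is fully open, 1 is shut, values between are in proportion. In form: [x, y, z, wx, wy, wz, grip, x, y, z, wx, wy, wz, grip, ...]. A call has 1 to 20 rows; each row is the pose to reach, as a shift and turn from the pose measured when the call began, along the tool's axes at that moment; what a row does not reach only later rows make up. A row lasts 1/8 s, in which the tool goes at most 62.5 mm and 10.7 degrees, less where a joint would pass 70% of its speed; a pose out of reach is approached as far as the arm can. A call with a gripper value outside its range is refused whole. The fingers move at their own pace and stop on an object; "squeeze" is the grip in N (left out, the last holds). Time passes only in rows, so rows that repeat a pose let the fingers close. It gives the time, the measured TCP pose, the force and the opening at its end, in the units of the state.
- robot.state(): the state, without advancing time (a new reading comes with each control period).
- robot.read_camera(name): name is "scene" or "top" or "wrist"; returns a dict with "img" (400x640x3 uint8, blue, green, red), "vertical_fov" (degrees; the focal length in pixels is half the picture's height over the tangent of half this angle, whatever the lens; pixels are square), "cx", "cy" (the principal point, pixels), "distortion" ([k1, k2, p1, p2, k3] as OpenCV has them; the pictures are not rectified), "origin" and "orientation" of the camera in the world. Camera axes: x right, y down, z forward; pixel columns grow to the right and rows downward; lengths in m; the calibration is good to about 2 mm. A picture is of the moment at which its call begins. There is no depth.
- robot.hand_in(): hands the job in, once; it reports no verdict.
The state is a dict: "time_s": time; "joints": joint angles; "qd": joint speeds; "tau": joint torques, N m; "tool_pos": TCP position; "orientation": TCP orientation; "ft_force": force on the tool from outside, world axes, zero at the start; "torque": the same for the moment, N m; "finger_gap": finger opening in m.
Only numpy, scipy, OpenCV 4.12 (cv2) and the standard library are available. Lean on these libraries where they do the work, as an engineer would, in place of code of your own. Each camera call takes 0.05 s, during which the arm holds its last target. There are 200 camera calls.

## Task

Slide the steel shield of the sole warmer fully open by its black upright tab, pick the thermometer up from its cork mat, point its lens squarely at the middle of the heel (the D-shaped rubber piece, not the longer half sole) from about 100 mm away and hold it still there for two seconds. Then lay the thermometer flat on the cork mat again, set down rather than dropped, and after that slide the shield fully closed. Touch neither rubber piece, and leave the hammer, the tin and the wooden shoe last where they are.

Things in the scene. Friction and masses are not known exactly. Their poses are not given: they have to be found in the camera images.
- warmer: Fixed grey sole warmer, 223 mm deep (x), 420 mm wide (y). Origin on the bench under its centre. Its plate slopes up 20 degrees towards +x: 28 mm above the bench at the near edge, 65 at the centre, 102 at the far edge. Bare hot plate on the right half (-y), closed housing on the left. Rails 24 mm high at the near and far edges carry the shield. Highest point 135 mm.
- shield (a joint): Slide of the steel shield (sheet 226 x 205 x 4 mm, parallel to the plate, its top 28 mm off it) along the warmer's +y: 0 = fully closed (hides both rubber pieces), 0.205 m = fully open (over the left half); firm stops at both. Starts 0 to 25 mm open, stays where left, takes about 2 N to move.
- shield_tab (a point): Middle of the top edge of the shield's black upright tab, 123 mm above the bench: a fin 50 mm long (warmer's x), 12 mm thick (warmer's y), standing 45 mm clear of the sheet at its middle, 36 mm at its far end. Moves with the shield. Can be pushed sideways with closed fingers or pinched from above.
- heel_face: Centre of the upper face of the black rubber heel: D-shaped, 66 mm (x) by 68 mm (y), 10 mm thick, three small nail heads, round end to the warmer's +x, stuck fast on the slope. z: out of the face (leans 20 degrees from vertical to the warmer's -x); x up the slope; y = warmer's y. Heel and half sole lie side by side on the bare half, either way round.
- half_sole: Black rubber half sole, 111 mm long (x), 82 mm wide (y), 6 mm thick, stuck fast on the slope next to the heel. Origin: on the plate, under the piece. Not the one to measure.
- mat: Cork mat lying on the bench, 260 mm (x) by 160 mm (y), 4 mm thick, does not move. Origin: centre of its underside. It may be on the robot's left or right.
- wand: Bent-nose infrared thermometer, 0.14 to 0.28 kg, lying on its handle on the mat. Grey handle: bar 120 mm long (x = -75 to +45), 34 wide (y), 30 high. At the front a black neck rises and a round head (32 mm diameter) bends down and forward; top 80 mm. Origin: on the handle's underside; x forward, z up. Best gripped across the handle (along y), 5 to 25 mm behind the origin.
- lens: Lens at the end of the head, at x 88, y 0, z 26 mm in the thermometer's frame. Its own x axis is the line of sight: with the handle level it looks forward and 60 degrees below level, so with the handle level and pointing to the warmer's +x it meets the heel within 10 degrees of square.
- tin: Bystander: standing metal tin with a pale label and lid, 68 mm diameter, 110 mm high, centre of its underside. Stands where the mat is not, left or right.
- hammer: Bystander: hammer 190 mm long lying on the bench before the warmer, under about 40 mm high, origin under its middle.
- last: Bystander: wooden shoe last about 140 mm long, 50 mm high, on the bench left of the warmer, origin near its middle on the bench.
Not all that is in view belongs to the job. Leave any purple look-alike of the wand alone.

How it is judged (in metres and radians):
On the way, in this order (a step that is already met when the one before it is completed fails the run):
1. the shield is slid fully open (value of joint shield above 0.19 m), for 0.2 s.
2. the thermometer is lifted off the mat in the gripper (height (world z) of wand above 0.05 m and contact force between the fingers and wand above 1 N), for 0.2 s.
3. shield open, the held thermometer looks at the heel's middle (line of sight within 20 mm each way), 60 to 140 mm off, within 26 degrees of square, still for 1.5 s (velocity of joint shield below 0.05 m/s and value of joint shield above 0.19 m and contact force between the fingers and wand above 1 N and x of heel_face in the frame of lens between 0.06 and 0.14 m and y of heel_face in the frame of lens between -0.02 and 0.02 m and z of heel_face in the frame of lens between -0.02 and 0.02 m and angle between the x axis of lens and the z axis of heel_face, either way round below 0.45 rad and linear speed of wand below 0.03 m/s and angular speed of wand below 0.2 rad/s), for 1.5 s.
4. the thermometer lies flat on the mat, released, while the shield is still open (x of wand in the frame of mat between -0.09 and 0.09 m and y of wand in the frame of mat between -0.06 and 0.06 m and z of wand in the frame of mat below 0.009 m and angle between wand's own z axis and vertical below 0.1 rad and contact force between wand and mat above 0.5 N and contact force between the fingers and wand below 0.05 N and linear speed of wand below 0.02 m/s and value of joint shield above 0.1 m), for 0.2 s.
At the end, for the whole second after the job is handed in: The shield is closed to within 10 mm and at rest, and the thermometer lies flat and still on the cork mat (origin within 90 mm along and 60 mm across of the mat's centre), released (value of joint shield below 0.01 m and velocity of joint shield below 0.01 m/s and x of wand in the frame of mat between -0.09 and 0.09 m and y of wand in the frame of mat between -0.06 and 0.06 m and z of wand in the frame of mat below 0.009 m and angle between wand's own z axis and vertical below 0.1 rad and contact force between wand and mat above 0.5 N and contact force between the fingers and wand below 0.05 N and linear speed of wand below 0.02 m/s); the robot touches nothing.
It fails at once if a rubber piece on the hot plate is touched (contact force between any of heel_face, half_sole and anything else above 0.5 N).
It fails at once if the hammer, the tin or the last is moved by more than 20 mm, or the tin tipped (distance of any of tin, hammer, last from where it was at the start of the episode above 0.02 m or angle between tin's own z axis and vertical above 0.3 rad).
It fails at once if the thermometer is dropped (falls freely by about 20 mm or more) (linear speed of wand above 0.6 m/s and contact force between the fingers and wand below 0.05 N).
It also fails if it takes over 70 s, if anything falls off the work surface, if the arm or the gripper's body presses on something with over 40 N, if the wrist force passes 120 N, or if a joint passes its speed limit or range.

## Working session

There is one attempt and no reset: what is moved stays moved. The work goes in short steps, Python scripts to look and compute and a tool call to move; the robot and the scene stay as the last step left them, time stands still between calls to the robot, and variables do not carry over. Pictures are saved under pics/ and viewed, about 8 in all and at most 12, crops included, and the job is handed in when it is done.

Besides the shell and the picture viewer there is one more tool, called after "Emit:" as name(argument=value, ...) on one line, values as JSON. apply_moves: Moves the arm, as the interface text tells. Its arguments: {"type":"object","properties":{"increments":{"type":"array"},"squeeze":{"type":"number"}},"required":["increments"]}

```bash
mkdir -p pics
cat > h.py <<'E'
import numpy as np, cv2
from workcell import robot
def cam(n):
    c=robot.read_camera(n); f=200/np.tan(np.radians(c["vertical_fov"])/2)
    c["K"]=np.array([[f,0,c["cx"]],[0,f,c["cy"]],[0,0,1.]]); c["D"]=np.array(c["distortion"],float)
    c["R"]=np.array(c["orientation"]); c["o"]=np.array(c["origin"]); return c
def at(c,px,z):
    u=cv2.undistortPoints(np.array(px,float).reshape(-1,1,2),c["K"],c["D"])[:,0]
    d=np.c_[u,np.ones(len(u))]@c["R"].T
    z=np.broadcast_to(z,len(u))
    return c["o"]+d*((z-c["o"][2])/d[:,2])[:,None]
def proj(c,P):
    R=c["R"].T
    return cv2.projectPoints(np.array(P,float).reshape(-1,1,3),cv2.Rodrigues(R)[0],-R@c["o"],c["K"],c["D"])[0][:,0]
E
python3 - <<'E'
from h import *
s=robot.state();print(s["time_s"],s["finger_gap"],robot.grip_point_offset,np.round(s["orientation"],3).tolist())
for n in("top","scene"):
    c=cam(n);cv2.imwrite(f"pics/{n}0.png",c["img"]);print(n,c["o"],c["R"].round(3).tolist(),c["vertical_fov"])
E
```

```text
0.0 0.08796199861670313 0.0187 [[0.937, 0.35, -0.0], [0.35, -0.937, 0.001], [0.0, -0.001, -1.0]]
top [0.29292988 0.02090176 1.3120389 ] [[0.021, -0.979, 0.202], [-1.0, -0.021, 0.001], [0.003, -0.202, -0.979]] 43.78279119026942
scene [ 1.24839387 -0.85012113  0.97424684] [[0.765, 0.396, -0.508], [0.644, -0.468, 0.606], [0.002, -0.79, -0.613]] 42.89842748634732
```

View pics/top0.png

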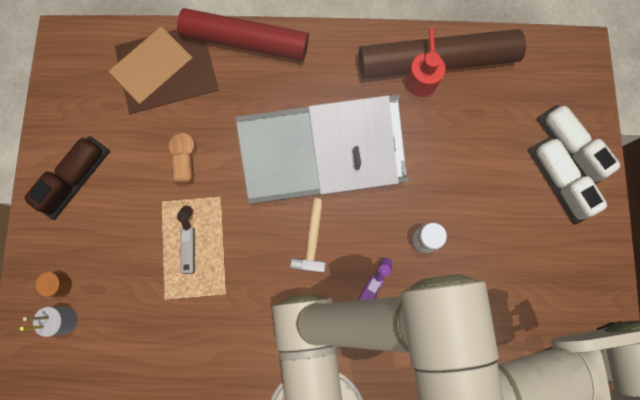

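View pics/scene0.png

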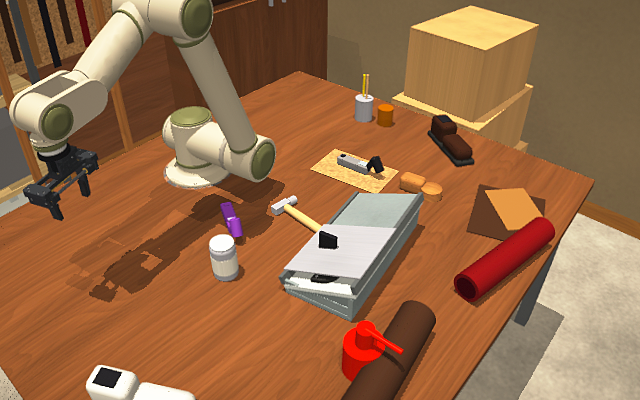

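The top view shows two thermometer candidates: the grey one on cork at (187,245), and the purple look-alike at (375,280). The grey one is the target. The tab is at (357,158), the hammer at (312,240), the tin at (430,237) and the last at (181,157). Next is one close crop of the warmer and mat.

Run:
```python
from h import *
i=cv2.imread("pics/top0.png")
a=cv2.resize(i[85:210,225:415],None,fx=4,fy=4,interpolation=3)  # 760x500
cv2.imwrite("pics/warm.png",a)
a=cv2.resize(i[190:305,150:240],None,fx=5,fy=5,interpolation=3)
cv2.imwrite("pics/mat.png",a)
```

```text
(no output)
```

View pics/warm.png

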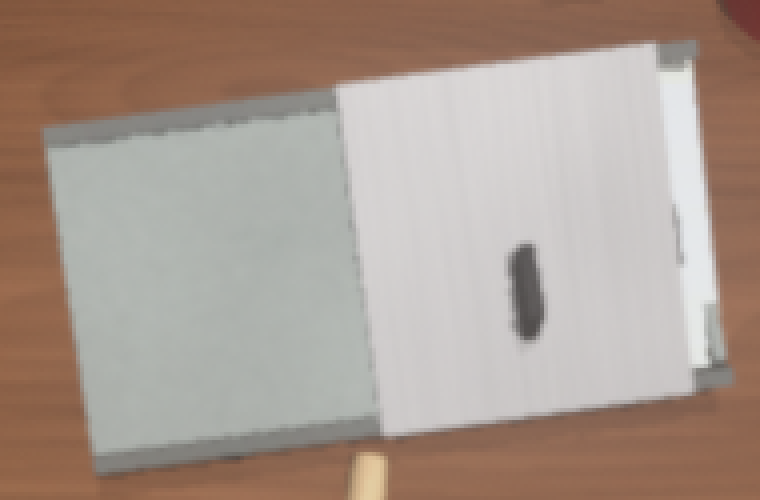

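View pics/mat.png

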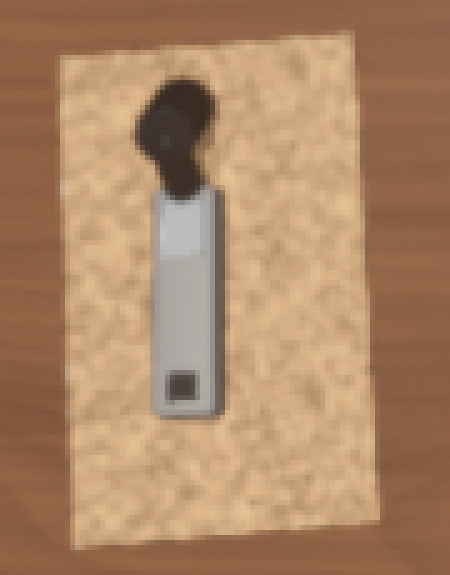

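Run:
```python
from h import *
c=cam("top")
w=lambda p:np.array(p)/4-.4+[225,85]
m=lambda p:np.array(p)/5-.4+[150,190]
P=at(c,w([(43,128),(697,42),(97,474),(732,384)]),[.1245,.1245,.0505,.0505]);print("warmer corners",P.round(4).tolist())
dy=(P[0]-P[1]+P[2]-P[3])/2; print("w",np.linalg.norm(dy),"yaw",np.degrees(np.arctan2(-dy[0],dy[1])),"depth",np.linalg.norm(P[0]-P[2]),P[:,:2].mean(0))
print("tab",at(c,w([(529,290),(525,250),(533,330)]),.123).round(4).tolist())
Q=at(c,m([(58,57),(353,32),(379,520),(73,549)]),.004);print("mat",Q.round(4).tolist(),Q.mean(0),np.linalg.norm(Q[0]-Q[1]),np.linalg.norm(Q[1]-Q[2]))
print("mat yaw",np.degrees(np.arctan2(*( (Q[0]+Q[1]-Q[2]-Q[3])[[1,0]]))))
# wand handle top face z=.034: left edge, right edge
H=at(c,m([(155,190),(209,190),(155,412),(212,412)]),.034);print("handle",H.round(4).tolist())
print("hammer",at(c,[(318,200),(312,240),(293,265),(325,267)],.02).round(3).tolist(),"tin",at(c,[(431,236)],.11),"last",at(c,[(181,157)],.04))
```

```text
warmer corners [[0.7355, 0.2202, 0.1245], [0.803, -0.1937, 0.1245], [0.5281, 0.1851, 0.0505], [0.5969, -0.2261, 0.0505]]
w 0.4181375482330431 yaw 9.37723528449909 depth 0.22300031388019215 [ 0.66589683 -0.00360691]
tab [[0.6365, -0.0867, 0.123], [0.6623, -0.0841, 0.123], [0.6109, -0.0892, 0.123]]
mat [[0.5373, 0.4277, 0.004], [0.5545, 0.2691, 0.004], [0.2974, 0.2411, 0.004], [0.2783, 0.3994, 0.004]] [0.41685906 0.33433176 0.004     ] 0.15946709580069665 0.2586485576320392
mat yaw 6.226766779366803
handle [[0.4626, 0.3618, 0.034], [0.4633, 0.3336, 0.034], [0.3485, 0.3537, 0.034], [0.3492, 0.3244, 0.034]]
hammer [[0.546, 0.007, 0.02], [0.44, 0.02, 0.02], [0.374, 0.068, 0.02], [0.371, -0.015, 0.02]] tin [[ 0.4451817  -0.26936886  0.11      ]] last [[0.65078312 0.37331935 0.04      ]]
```

```bash
cat >> h.py <<'E'
from scipy.spatial.transform import Rotation as Ro
def down(yaw):
    a=np.radians(yaw); return np.array([[np.cos(a),np.sin(a),0],[np.sin(a),-np.cos(a),0],[0,0,-1]])
def to(p,R,note=""):
    s=robot.state(); A=np.array(s["orientation"])
    print(note,((np.array(p)-s["tool_pos"])@A*1000).round(1).tolist(),Ro.from_matrix(A.T@R).as_rotvec().round(3).tolist())
E
python3 -c "
from h import *
to([.6365,-.0867,.2],down(9.4))"
```

```text
[565.8, -245.6, 38.7] [-0.001, -0.0, 0.194]
```

Emit:
apply_moves(increments=[100, -43, 0, 0, 0, 0.05, -1, 200, -87, 0, 0, 0, 0.1, -1, 300, -130, 0, 0, 0, 0.15, -1, 400, -174, 20, 0, 0, 0.194, -1, 500, -217, 35, 0, 0, 0.194, -1, 566, -246, 39, 0, 0, 0.194, -1, 566, -246, 39, 0, 0, 0.194, -1, 566, -246, 39, 0, 0, 0.194, -1, 566, -246, 39, 0, 0, 0.194, -1, 566, -246, 39, 0, 0, 0.194, -1, 566, -246, 39, 0, 0, 0.194, -1, 566, -246, 39, 0, 0, 0.194, -1, 566, -246, 39, 0, 0, 0.194, -1, 566, -246, 39, 0, 0, 0.194, -1, 566, -246, 39, 0, 0, 0.194, -1], squeeze=20)

```text
time_s: 2.02
tool_pos: [0.6363, -0.0869, 0.1999]
orientation: [[0.987, 0.162, 0.0], [0.162, -0.987, 0.001], [0.0, -0.001, -1.0]]
ft_force: [0.3, 0.3, 0.7]
finger_gap: 0.0884
```

Run:
```python
from h import *
s=robot.state();print(s["time_s"],s["tool_pos"],s["ft_force"])
c=cam("wrist");cv2.imwrite("pics/w1.png",c["img"]);print(c["o"],proj(c,[.6365,-.0867,.123]))
```

```text
2.025 [ 0.63631371 -0.08685367  0.19993417] [0.30268747 0.27192549 0.70309169]
[ 0.71518879 -0.07481871  0.34628722] [[322.23462069 207.25595417]]
```

View pics/w1.png

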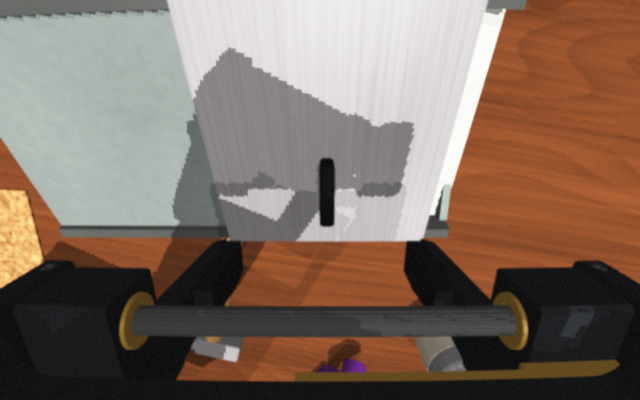

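Run:
```python
from h import *
c=cam("wrist");P=at(c,[(327,160),(327,192),(327,225)],.123);print(P.round(4).tolist())
to([.637,-.0875,.097],down(9.4))
```

```text
[[0.674, -0.0841, 0.123], [0.6495, -0.0882, 0.123], [0.6224, -0.0927, 0.123]]
 [0.4, 1.1, 102.8] [-0.001, -0.0, -0.001]
```

Emit:
apply_moves(increments=[10, 3, 40, 0, 0, 0, -1, 10, 3, 80, 0, 0, 0, -1, 10, 3, 103, 0, 0, 0, -1, 10, 3, 103, 0, 0, 0, -1, 10, 3, 103, 0, 0, 0, 1, 10, 3, 103, 0, 0, 0, 1, 10, 3, 103, 0, 0, 0, 1, 10, 3, 103, 0, 0, 0, 1, 10, 3, 103, 0, 0, 0, 1, 10, 3, 103, 0, 0, 0, 1], squeeze=20)

```text
time_s: 3.38
tool_pos: [0.6468, -0.0878, 0.0968]
orientation: [[0.987, 0.163, -0.0], [0.163, -0.987, 0.001], [0.0, -0.001, -1.0]]
ft_force: [0.6, -0.2, 0.6]
finger_gap: 0.0303
```

Emit:
apply_moves(increments=[0, 0, 0, 0, 0, 0, 1, 0, 0, 0, 0, 0, 0, 1, 0, 0, 0, 0, 0, 0, 1, 0, 0, 0, 0, 0, 0, 1])

```text
time_s: 3.88
tool_pos: [0.6468, -0.0878, 0.0968]
orientation: [[0.987, 0.163, -0.0], [0.163, -0.987, 0.001], [0.0, -0.001, -1.0]]
ft_force: [-0.2, 0.0, -1.2]
finger_gap: 0.0115
```

Emit:
apply_moves(increments=[0, -15, 0, 0, 0, 0, 1, 0, -40, 0, 0, 0, 0, 1, 0, -65, 0, 0, 0, 0, 1, 0, -90, 0, 0, 0, 0, 1, 0, -115, 0, 0, 0, 0, 1, 0, -140, 0, 0, 0, 0, 1, 0, -165, 0, 0, 0, 0, 1, 0, -175, 0, 0, 0, 0, 1, 0, -175, 0, 0, 0, 0, 1])

```text
time_s: 5.0
tool_pos: [0.6179, 0.0863, 0.0968]
orientation: [[0.986, 0.164, -0.001], [0.164, -0.986, 0.002], [-0.0, -0.002, -1.0]]
ft_force: [0.6, 2.4, -1.9]
finger_gap: 0.0118
```

Emit:
apply_moves(increments=[0, -4, 0, 0, 0, 0, 1, 0, -8, 0, 0, 0, 0, 1, 0, -11, 0, 0, 0, 0, 1])

```text
time_s: 5.38
tool_pos: [0.617, 0.0922, 0.0968]
orientation: [[0.987, 0.162, 0.0], [0.162, -0.987, -0.007], [-0.001, 0.007, -1.0]]
ft_force: [3.5, -33.3, -4.9]
finger_gap: 0.0119
```

Emit:
apply_moves(increments=[0, 3, 0, 0, 0, 0, -1, 0, 3, 0, 0, 0, 0, -1, 0, 3, 0, 0, 0, 0, -1, 0, 3, -50, 0, 0, 0, -1, 0, 3, -100, 0, 0, 0, -1, 0, 30, -160, 0, 0, 0, -1, 0, 80, -200, 0, 0, 0, -1, 0, 120, -200, 0, 0, 0, -1, 0, 120, -200, 0, 0, 0, -1])

```text
time_s: 6.5
tool_pos: [0.6366, -0.0271, 0.2977]
orientation: [[0.987, 0.159, 0.001], [0.159, -0.987, -0.007], [-0.001, 0.007, -1.0]]
ft_force: [0.0, 0.3, -0.8]
finger_gap: 0.0883
```

Run:
```python
from h import *
s=robot.state();print(s["time_s"],s["tool_pos"],s["ft_force"])
c=cam("wrist");cv2.imwrite("pics/w2.png",c["img"])
np.savez("pics/w2.npz",**{k:c[k] for k in("K","D","R","o")})
```

```text
6.5 [ 0.63661014 -0.02710504  0.29765205] [ 0.01347944  0.28750408 -0.81909817]
```

View pics/w2.png

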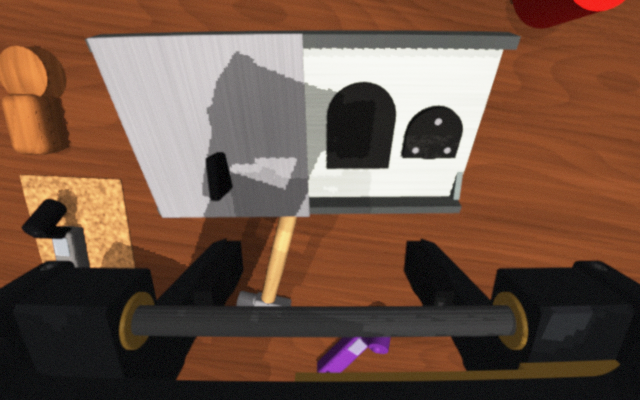

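Run:
```python
from h import *
from scipy.optimize import least_squares
c=cam("top");k=dict(np.load("pics/w2.npz"))
w=lambda p:np.array(p)/4-.4+[225,85]
obs=w([(43,128),(697,42),(97,474),(732,384)]); t=np.radians(20)
def frame(p):
    a=p[2];return np.array([[np.cos(a),-np.sin(a),0],[np.sin(a),np.cos(a),0],[0,0,1]]),np.array([p[0],p[1],0])
def loc(u,y,n): return np.array([u*np.cos(t)-n*np.sin(t),y,.065+u*np.sin(t)+n*np.cos(t)])
def res(p):
    R,o=frame(p);L=p[3]
    P=[R@loc(u,y,.024)+o for u in(L,-L) for y in(.21,-.21)]
    return np.r_[(proj(c,P)-obs).ravel(),(proj(k,[P[1],P[3]])-[(519,36),(461,208)]).ravel()/2]
r=least_squares(res,[.67,0,.16,.11]);p=r.x;print(p,np.degrees(p[2]),r.fun.round(1))
R,o=frame(p); Rs=R@Ro.from_euler("y",-20,degrees=True).as_matrix()
# ray ∩ heel plane (normal offset .010)
def hit(px,n):
    O=R@loc(0,0,n)+o;N=Rs[:,2];q=at(k,px,0)-k["o"];s=((O-k["o"])@N)/(q@N);X=k["o"]+q*s[:,None];return X,(X-O)@Rs
for nm,px,n in(("heel",[(403,157),(462,157),(438,106),(432.5,157)],.010),("sole",[(327,168),(391,168),(362,82)],.006)):
    X,l=hit(px,n);print(nm,X.round(4).tolist(),(l*1000).round(1).tolist())
    if nm=="heel":
        h=(l[0]+l[1])/2; lc=(l[2]+h)/2; lc[1]=h[1]; H=R@loc(0,0,n)+o+Rs@[lc[0],lc[1],0]; print("heel centre",H,lc)
np.savez("pics/fit.npz",p=p,Rs=Rs,H=H)
print("lens target",H+.1*Rs[:,2])
```

```text
[ 0.67545936 -0.00258027  0.16996865  0.11061873] 9.738486246157265 [-0.2  0.3 -0.1 -1.  -0.1 -0.4  0.8 -1.2 -0.   0.4 -0.8  1.7]
heel [[0.6643, -0.1274, 0.064], [0.6765, -0.2024, 0.0637], [0.7309, -0.1465, 0.0867], [0.6703, -0.1647, 0.0638]] [[-30.5, -121.1, 0.0], [-31.3, -197.1, 0.0], [35.9, -151.2, 0.0], [-30.9, -158.9, 0.0]]
heel centre [ 0.70132794 -0.15957357  0.07525603] [ 2.51184742e-03 -1.59106743e-01  3.03029674e-17]
sole [[0.633, -0.0351, 0.0541], [0.6462, -0.1182, 0.0538], [0.7415, -0.0553, 0.0918]] [[-48.2, -24.9, 0.0], [-49.3, -109.0, 0.0], [62.0, -63.1, 0.0]]
lens target [ 0.66761877 -0.16535889  0.16922529]
```

```bash
python3 -c "
from h import *
to([.405,.343,.17],down(4.4))"
```

```text
[-168.3, -400.8, 125.2] [0.006, 0.001, 0.086]
```

Emit:
apply_moves(increments=[-22, -53, 0, 0.006, 0, 0.02, -1, -45, -107, 0, 0.006, 0, 0.04, -1, -67, -160, 0, 0.006, 0, 0.086, -1, -90, -214, 0, 0.006, 0, 0.086, -1, -112, -267, 30, 0.006, 0, 0.086, -1, -135, -320, 70, 0.006, 0, 0.086, -1, -155, -370, 110, 0.006, 0, 0.086, -1, -168, -401, 125, 0.006, 0, 0.086, -1, -168, -401, 125, 0.006, 0, 0.086, -1, -168, -401, 125, 0.006, 0, 0.086, -1])

```text
time_s: 7.85
tool_pos: [0.4051, 0.3436, 0.1706]
orientation: [[0.997, 0.078, -0.001], [0.078, -0.997, 0.0], [-0.001, -0.0, -1.0]]
ft_force: [0.0, 0.2, -0.2]
finger_gap: 0.0881
```

Run:
```python
from h import *
s=robot.state();print(s["time_s"],s["tool_pos"])
c=cam("wrist");cv2.imwrite("pics/w3.png",c["img"])
np.savez("pics/w3.npz",**{k:c[k] for k in("K","D","R","o")})
```

```text
7.85 [0.40507623 0.34364236 0.17060929]
```

View pics/w3.png

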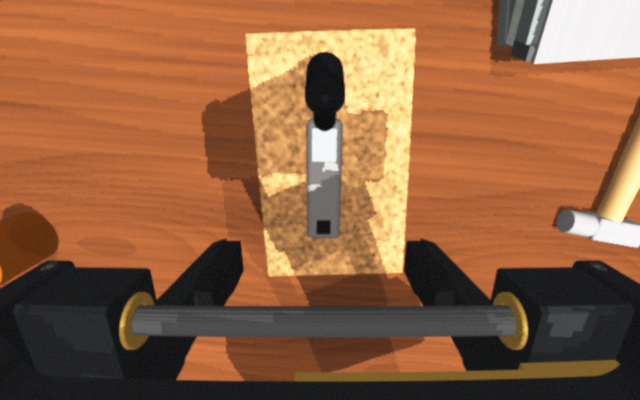

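Run:
```python
from h import *
k=dict(np.load("pics/w3.npz"))
P=at(k,[(308,122),(341,122),(307.5,232),(340,232)],.034);print(P.round(4).tolist())
f=(P[0]+P[1])/2;r=(P[2]+P[3])/2;d=f-r;yaw=np.degrees(np.arctan2(d[1],d[0]))
o=r+d*75/120; print(np.linalg.norm(d),yaw,"origin",o)
u=d/np.linalg.norm(d)
g=o-.015*u; to([g[0],g[1],.009],down(yaw))
```

```text
[[0.4649, 0.3615, 0.034], [0.4673, 0.3316, 0.034], [0.3561, 0.3552, 0.034], [0.3587, 0.3222, 0.034]]
0.1089475858986278 4.129915665242142 origin [0.42535172 0.34358877 0.034     ]
 [4.8, 1.2, 161.8] [-0.0, 0.0, 0.005]
```

Emit:
apply_moves(increments=[4, 1, 60, 0, 0, 0, -1, 4, 1, 115, 0, 0, 0, -1, 4, 1, 145, 0, 0, 0, -1, 4, 1, 161, 0, 0, 0, -1, 4, 1, 161, 0, 0, 0, -1, 4, 1, 161, 0, 0, 0, 1, 4, 1, 161, 0, 0, 0, 1, 4, 1, 161, 0, 0, 0, 1, 4, 1, 161, 0, 0, 0, 1, 4, 1, 161, 0, 0, 0, 1, 4, 1, 161, 0, 0, 0, 1, 4, 1, 161, 0, 0, 0, 1, 4, 1, 161, 0, 0, 0, 1, 4, 1, 161, 0, 0, 0, 1], squeeze=40)

```text
time_s: 9.65
tool_pos: [0.4097, 0.3427, 0.0099]
orientation: [[0.997, 0.077, 0.0], [0.077, -0.997, 0.001], [0.0, -0.001, -1.0]]
ft_force: [0.3, 0.7, 0.7]
finger_gap: 0.0335
```

Run:
```python
from h import *
z=np.load("pics/fit.npz");H=z["H"];a=z["p"][2];x=np.array([np.cos(a),np.sin(a),0]);e=np.array([0,0,1.])
lens=H-.1*(x*.5-e*np.sqrt(.75)); T=lens-.1015*x-.020*e; print(H,lens,T)
to(T+[0,0,.1],down(np.degrees(a)),"above"); to(T,down(np.degrees(a)))
```

```text
[ 0.70132794 -0.15957357  0.07525603] [ 0.65204843 -0.16803114  0.16185857] [ 0.55201104 -0.18520001  0.14185857]
above [101.2, 537.1, -232.2] [-0.001, -0.0, -0.093]
 [101.2, 537.2, -132.2] [-0.001, -0.0, -0.093]
```

Emit:
apply_moves(increments=[0, 0, -15, 0, 0, 0, 1, 0, 0, -45, 0, 0, 0, 1, 0, 0, -90, 0, 0, 0, 1, 0, 0, -135, 0, 0, 0, 1, 0, 0, -180, 0, 0, 0, 1, 5, 20, -220, 0, 0, 0, 1, 13, 60, -232, 0, 0, -0.02, 1, 20, 105, -232, 0, 0, -0.04, 1, 30, 150, -232, 0, 0, -0.06, 1, 40, 195, -232, 0, 0, -0.093, 1, 50, 240, -232, 0, 0, -0.093, 1, 60, 285, -232, 0, 0, -0.093, 1, 70, 330, -232, 0, 0, -0.093, 1, 75, 375, -232, 0, 0, -0.093, 1, 80, 420, -232, 0, 0, -0.093, 1, 90, 465, -232, 0, 0, -0.093, 1, 96, 505, -232, 0, 0, -0.093, 1, 101, 530, -232, 0, 0, -0.093, 1, 101, 537, -232, 0, 0, -0.093, 1, 101, 537, -232, 0, 0, -0.093, 1])

```text
time_s: 12.15
tool_pos: [0.5514, -0.1846, 0.2418]
orientation: [[0.986, 0.169, -0.0], [0.169, -0.986, 0.001], [-0.0, -0.001, -1.0]]
ft_force: [0.3, 1.0, -2.1]
finger_gap: 0.0341
```

Emit:
apply_moves(increments=[0, 0, 20, 0, 0, 0, 1, 0, 0, 50, 0, 0, 0, 1, 0, 0, 80, 0, 0, 0, 1, 0, 0, 95, 0, 0, 0, 1, 0, 0, 100, 0, 0, 0, 1, 0, 0, 100, 0, 0, 0, 1])

```text
time_s: 12.9
tool_pos: [0.5516, -0.1844, 0.1425]
orientation: [[0.986, 0.17, 0.001], [0.17, -0.986, 0.0], [0.001, -0.0, -1.0]]
ft_force: [0.5, 0.3, -2.3]
finger_gap: 0.0338
```

Run:
```python
from h import *
s=robot.state();print(s["time_s"],s["tool_pos"],s["ft_force"],s["finger_gap"])
c=cam("wrist");d=cam("scene");k=dict(np.load("pics/fit.npz"))
A=np.array(s["orientation"]);lens=s["tool_pos"]+A@[.1015,0,-.02];dr=A@[.5,0,np.sqrt(.75)]
print(proj(c,[lens,k["H"],lens+.1*dr]),proj(d,[lens,k["H"]]))
print("heel in lens frame: along",(k["H"]-lens)@dr,"off",(k["H"]-lens)-dr*((k["H"]-lens)@dr))
b=cv2.resize(d["img"][200:320,250:410],(640,480),interpolation=2)
cv2.imwrite("pics/s4.png",b);cv2.imwrite("pics/w4.png",c["img"])
```

```text
12.9 [ 0.55162933 -0.18440817  0.14251965] [ 0.51537391  0.26588233 -2.31949053] 0.03381273167870784
[[321.12120733  40.69236485]
 [323.39966954 -22.15223194]
 [321.85739028 -22.254941  ]] [[308.70861245 239.4172334 ]
 [326.3369439  273.0374171 ]]
heel in lens frame: along 0.1007553414397881 off [-1.71663247e-05 -9.52870911e-04 -1.03505006e-04]
```

View pics/w4.png

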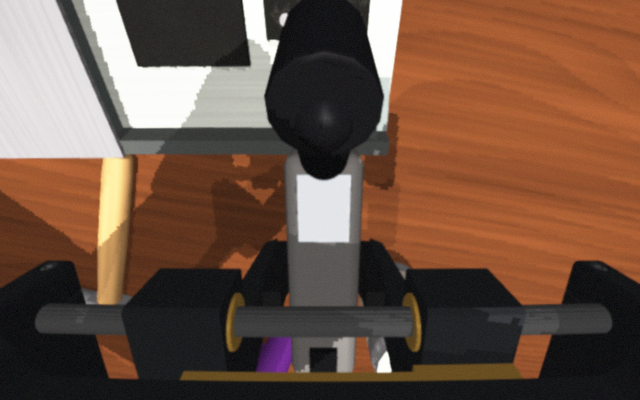

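View pics/s4.png

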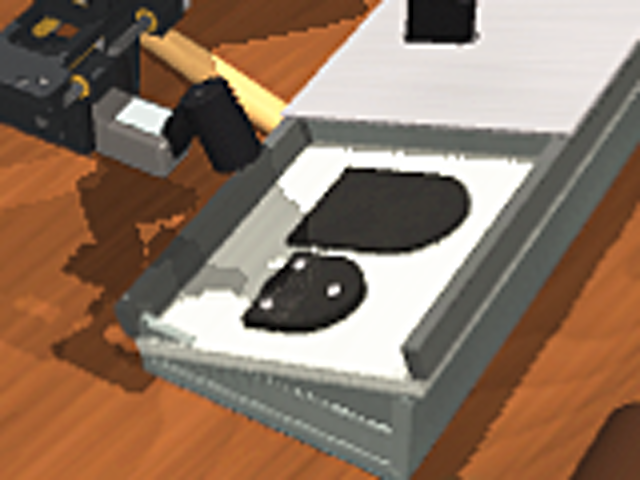

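The scene crop puts the heel (three nail heads) at about (307,291), where my estimate projects to (305,292). The lens end is at about (232,165), against a predicted (235,158). I'll hold here.

Emit:
apply_moves(increments=[0, 0, 0, 0, 0, 0, 1, 0, 0, 0, 0, 0, 0, 1, 0, 0, 0, 0, 0, 0, 1, 0, 0, 0, 0, 0, 0, 1, 0, 0, 0, 0, 0, 0, 1, 0, 0, 0, 0, 0, 0, 1, 0, 0, 0, 0, 0, 0, 1, 0, 0, 0, 0, 0, 0, 1, 0, 0, 0, 0, 0, 0, 1, 0, 0, 0, 0, 0, 0, 1, 0, 0, 0, 0, 0, 0, 1, 0, 0, 0, 0, 0, 0, 1, 0, 0, 0, 0, 0, 0, 1, 0, 0, 0, 0, 0, 0, 1, 0, 0, 0, 0, 0, 0, 1, 0, 0, 0, 0, 0, 0, 1, 0, 0, 0, 0, 0, 0, 1, 0, 0, 0, 0, 0, 0, 1, 0, 0, 0, 0, 0, 0, 1, 0, 0, 0, 0, 0, 0, 1])

```text
time_s: 15.5
tool_pos: [0.5517, -0.1846, 0.1429]
orientation: [[0.986, 0.169, 0.001], [0.169, -0.986, 0.0], [0.001, 0.0, -1.0]]
ft_force: [0.1, 0.5, -2.8]
finger_gap: 0.0336
```

Run:
```python
from h import *
to([.4097,.3427,.245],down(4.4),"above"); to([.4097,.3427,.0105],down(4.4))
```

```text
above [-50.5, -543.8, -102.3] [0.0, -0.001, 0.093]
 [-50.8, -543.8, 132.2] [0.0, -0.001, 0.093]
```

Emit:
apply_moves(increments=[0, 0, -20, 0, 0, 0, 1, 0, 0, -55, 0, 0, 0, 1, 0, 0, -90, 0, 0, 0, 1, 0, -20, -102, 0, 0, 0, 1, -5, -60, -102, 0, 0, 0, 1, -10, -105, -102, 0, 0, 0, 1, -15, -150, -102, 0, 0, 0, 1, -20, -195, -102, 0, 0, 0, 1, -25, -240, -102, 0, 0, 0.02, 1, -28, -285, -102, 0, 0, 0.04, 1, -30, -330, -102, 0, 0, 0.06, 1, -34, -375, -102, 0, 0, 0.093, 1, -38, -420, -102, 0, 0, 0.093, 1, -43, -465, -102, 0, 0, 0.093, 1, -48, -510, -102, 0, 0, 0.093, 1, -50, -535, -102, 0, 0, 0.093, 1, -50, -544, -102, 0, 0, 0.093, 1, -50, -544, -80, 0, 0, 0.093, 1, -50, -544, -50, 0, 0, 0.093, 1, -50, -544, -10, 0, 0, 0.093, 1])

```text
time_s: 18.0
tool_pos: [0.4102, 0.3426, 0.1519]
orientation: [[0.997, 0.077, 0.002], [0.077, -0.997, 0.0], [0.002, -0.0, -1.0]]
ft_force: [0.7, 0.9, -2.5]
finger_gap: 0.0338
```

Run:
```python
from h import *
to([.4097,.3427,.0105],down(4.4))
```

```text
[-0.8, -0.1, 141.4] [-0.0, -0.002, -0.0]
```

Emit:
apply_moves(increments=[0, 0, 35, 0, 0, 0, 1, 0, 0, 75, 0, 0, 0, 1, 0, 0, 110, 0, 0, -0.002, 1, 0, 0, 128, 0, 0, -0.002, 1, 0, 0, 134, 0, 0, 0, 1, 0, 0, 138, 0, 0, 0, 1, 0, 0, 141, 0, 0, 0, 1, 0, 0, 142, 0, 0, 0, 1])

```text
time_s: 19.0
tool_pos: [0.4106, 0.3427, 0.0102]
orientation: [[0.997, 0.077, 0.003], [0.077, -0.997, 0.001], [0.003, -0.0, -1.0]]
ft_force: [0.2, -0.2, -2.4]
finger_gap: 0.0333
```

Emit:
apply_moves(increments=[0, 0, 1, 0, 0, 0, 1, 0, 0, 2, 0, 0, 0, 1, 0, 0, 2, 0, 0, 0, 1])

```text
time_s: 19.38
tool_pos: [0.4107, 0.3428, 0.0099]
orientation: [[0.997, 0.077, 0.004], [0.077, -0.997, 0.001], [0.004, -0.001, -1.0]]
ft_force: [-4.3, -3.1, 14.4]
finger_gap: 0.0337
```

Touching down (14 N). Now open slowly, then rise.

Emit:
apply_moves(increments=[0, 0, 0, 0, 0, 0, 0, 0, 0, 0, 0, 0, 0, -0.5, 0, 0, 0, 0, 0, 0, -1, 0, 0, 0, 0, 0, 0, -1, 0, 0, 0, 0, 0, 0, -1, 0, 0, 0, 0, 0, 0, -1, 0, 0, 0, 0, 0, 0, -1, 0, 0, -40, 0, 0, 0, -1, 0, 0, -100, 0, 0, 0, -1, 0, 0, -160, 0, 0, 0, -1, 0, 0, -200, 0, 0, 0, -1, 0, 0, -200, 0, 0, 0, -1])

```text
time_s: 20.88
tool_pos: [0.4107, 0.343, 0.2128]
orientation: [[0.997, 0.077, 0.01], [0.077, -0.997, 0.004], [0.01, -0.003, -1.0]]
ft_force: [-0.1, 0.2, -0.0]
finger_gap: 0.0881
```

Run:
```python
from h import *
s=robot.state();print(s["time_s"],s["tool_pos"],s["ft_force"],s["finger_gap"])
c=cam("wrist");cv2.imwrite("pics/w5.png",c["img"])
to([.617,.090,.21],down(9.4),"above tab");to([.617,.090,.097],down(9.4))
```

```text
20.875 [0.41069827 0.34302865 0.21278695] [-0.07129834  0.22060529 -0.0323684 ] 0.08814029881047783
above tab [187.0, 267.8, 1.3] [-0.001, -0.006, -0.087]
 [186.3, 268.0, 114.3] [-0.001, -0.006, -0.087]
```

View pics/w5.png

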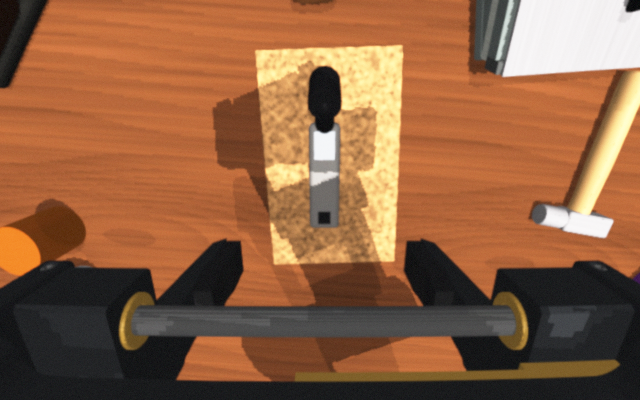

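The thermometer lies flat and released near the mat's middle (handle (323,125)–(323,225)). Now to the tab.

Emit:
apply_moves(increments=[35, 50, 0, 0, 0, 0, -1, 70, 100, 0, 0, 0, -0.04, -1, 105, 150, 0, 0, 0, -0.087, -1, 140, 200, 0, 0, -0.006, -0.087, -1, 170, 243, 0, 0, -0.006, -0.087, -1, 187, 268, 0, 0, -0.006, -0.087, -1, 187, 268, 0, 0, -0.006, -0.087, -1, 187, 268, 40, 0, -0.006, -0.087, -1, 186, 268, 85, 0, -0.006, -0.087, -1, 186, 268, 114, 0, -0.006, -0.087, -1, 186, 268, 114, 0, -0.006, -0.087, -1, 186, 268, 114, 0, -0.006, -0.087, 1, 186, 268, 114, 0, -0.006, -0.087, 1, 186, 268, 114, 0, -0.006, -0.087, 1, 186, 268, 114, 0, -0.006, -0.087, 1, 186, 268, 114, 0, -0.006, -0.087, 1, 186, 268, 114, 0, -0.006, -0.087, 1, 186, 268, 114, 0, -0.006, -0.087, 1, 186, 268, 114, 0, -0.006, -0.087, 1, 186, 268, 114, 0, -0.006, -0.087, 1], squeeze=20)

```text
time_s: 23.42
tool_pos: [0.6167, 0.0901, 0.0973]
orientation: [[0.987, 0.163, -0.0], [0.163, -0.987, 0.002], [0.0, -0.002, -1.0]]
ft_force: [-0.2, 0.9, 0.4]
finger_gap: 0.0117
```

Emit:
apply_moves(increments=[0, 0, 0, 0, 0, 0, 1, 0, 0, 0, 0, 0, 0, 1])

```text
time_s: 23.68
tool_pos: [0.6167, 0.0901, 0.0973]
orientation: [[0.987, 0.163, -0.0], [0.163, -0.987, 0.002], [0.0, -0.002, -1.0]]
ft_force: [0.1, 1.4, -0.2]
finger_gap: 0.0117
```

Emit:
apply_moves(increments=[0, 15, 0, 0, 0, 0, 1, 0, 40, 0, 0, 0, 0, 1, 0, 65, 0, 0, 0, 0, 1, 0, 90, 0, 0, 0, 0, 1, 0, 115, 0, 0, 0, 0, 1, 0, 140, 0, 0, 0, 0, 1, 0, 165, 0, 0, 0, 0, 1, 1, 185, 0, 0, 0, 0, 1, 1, 195, 0, 0, 0, 0, 1, 1, 197, 0, 0, 0, 0, 1])

```text
time_s: 24.92
tool_pos: [0.6492, -0.1061, 0.0972]
orientation: [[0.987, 0.162, -0.002], [0.162, -0.987, 0.001], [-0.002, -0.001, -1.0]]
ft_force: [-5.8, 1.3, 6.4]
finger_gap: 0.0123
```

Emit:
apply_moves(increments=[0, 3, 0, 0, 0, 0, 1, 0, 6, 0, 0, 0, 0, 1, 0, 8, 0, 0, 0, 0, 1])

```text
time_s: 25.3
tool_pos: [0.6499, -0.1105, 0.0972]
orientation: [[0.987, 0.164, -0.004], [0.164, -0.986, 0.008], [-0.003, -0.009, -1.0]]
ft_force: [-5.2, 24.1, 8.3]
finger_gap: 0.0119
```

Stop reached (24 N). Release and rise.

Emit:
apply_moves(increments=[0, -1, 0, 0, 0, 0, -1, 0, -1, 0, 0, 0, 0, -1, 0, -1, 0, 0, 0, 0, -1, 0, -1, -50, 0, 0, 0, -1, 0, -1, -110, 0, 0, 0, -1, -30, 0, -160, 0, 0, 0, -1, -80, 0, -190, 0, 0, 0, -1, -130, 0, -200, 0, 0, 0, -1, -160, 0, -200, 0, 0, 0, -1, -160, 0, -200, 0, 0, 0, -1])

```text
time_s: 26.55
tool_pos: [0.4918, -0.1388, 0.2985]
orientation: [[0.987, 0.162, -0.003], [0.162, -0.987, 0.007], [-0.002, -0.007, -1.0]]
ft_force: [1.1, -0.3, -0.3]
finger_gap: 0.0882
```

Run:
```python
from h import *
s=robot.state();print(s["time_s"],s["tool_pos"],s["ft_force"],s["finger_gap"])
d=cam("scene")
cv2.imwrite("pics/s6.png",cv2.resize(d["img"][130:330,190:450],(780,600),interpolation=2))
```

```text
26.55 [ 0.49175836 -0.13882375  0.29845936] [ 1.14575108 -0.34654775 -0.25224318] 0.08824148308395317
```

View pics/s6.png

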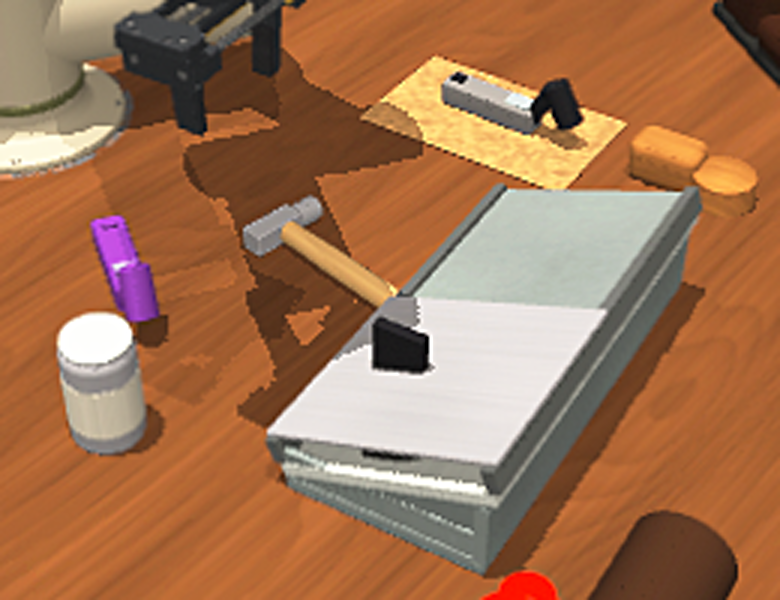

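The shield edge is flush with the warmer's end; the measured stop-to-stop travel is about 205 mm. The thermometer lies flat on the mat, and the tin, hammer and last are in place.

```bash
python3 -c "
from workcell import robot
print(robot.hand_in())"
```

```text
the job is handed in; nothing more can be done
None
```

The whole job was carried out in order and handed in at about 26.6 s of robot time. The hand-in reports no verdict.

- **Shield opening:** I pinched the tab and slid the shield until it met its open stop (33 N at the stop).
- **Measuring the heel:** I gripped the grey thermometer at 40 N and aimed it at the heel. By my estimate the lens was 101 mm from the heel's middle, about 1 mm off line and about 10° from square. I held it still for 2.6 s.
- **Laying it down:** The thermometer went back on the cork mat in contact, with a 14 N touch before release. The picture shows it flat and near the mat's middle.
- **Shield closing:** I slid the shield to its closed stop (24 N). The stop-to-stop travel came to about 205 mm, and the last picture shows the shield closed.

In the last picture the tin, hammer and last look in place, though I did not re-measure them. I saw no contact with either rubber piece. The gripper was open and clear of everything.

Two measurements disagreed with the given sizes. The heel read 76 mm wide instead of 68, and the handle 109 to 114 mm long instead of 120. I judged both to be within the aiming and grip tolerances. A scene picture taken before the hold agreed with the heel position to within a pixel.

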